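# Take the cordless carver off its keeper hook and stand it in the rack

## Robot

A 6-joint arm with a two-finger parallel gripper is mounted at the origin on the work surface. World frame = base frame: x ahead of the robot, y to its left, z up, the work surface at z = 0. Lengths are in m, angles in rad, forces in N, time in s.
With the tool pointing down it reaches from about 0.35 to 1 m from the base axis. Payload 7.1 kg.
Tool frame: the origin (TCP) lies between the finger pads; the fingertips stand 22 mm ahead of it and the grasp point (between the pads) lies 3 mm ahead of it; z points along the fingers, y is the line along which they close (so a half turn about z gives the same grasp; the last joint's range is limited). The gripper opens to 85 mm and grips with 20 to 120 N. Pads are 22 mm wide; open, the fingers measure 114 mm over their backs; the gripper's body (76 mm by 85 mm) begins 54 mm behind the grasp point. The pads swing forward as they close: fully open they stand 13 mm farther back than shut.
Start: joints at [-1.366, 0.423, 1.63, -0, 1.089, -0.019], TCP at [0.139, -0.609, 0.253] pointing down, gripper open.
Joint ranges: [-3, 3], [-0.9, 2.11], [0.09, 2.58], [-1.31, 4.45], [0.11, 2.69], [-2.54, 2.54]. Speed limits (rad/s): [2.39, 2.39, 3.01, 3.14, 3.14, 3.14].

## Interface

Orientations are given as a rotation vector (axis times angle).
In Python, from rig import manip gives the robot as it stands. The module is installed in compiled form; this text tells all that it offers. Calls block until the motion is done:
- manip.move_to(position, orientation): joint-space move of the TCP to a pose.
- manip.servo_line(position, orientation=None, rate=0.15): straight line of the TCP; orientation=None keeps the orientation; rate is the mean speed in m/s.
- manip.set_joints(angles): joint-space move.
- manip.command_gripper(opening, f_grip=None): finger opening in m; f_grip is the grip in N (None keeps the last); returns when the fingers have stopped.
- manip.hold(seconds).
- manip.solve_ik(position, orientation): joint angles nearest the present ones, or None.
- manip.camera(name): name is "scene" or "top" or "wrist"; returns a dict with "image" (480x640x3 uint8, red, green, blue), "fx", "fy", "cx", "cy" (pixels), "k1" (the pictures are not rectified: a ray, as slopes to the right and down, at radius r is drawn at 1 + k1 r^2 times it, then the intrinsics apply), "cam_to_world" (4x4, takes a point from camera to world coordinates); the wrist camera has in their place "mount" (4x4, takes a point from camera to tool coordinates, whose origin is the TCP and whose axes are the flange's). Camera axes: x right, y down, z forward; pixel columns grow to the right and rows downward; lengths in m; the calibration is good to about 2 mm. A picture is of the moment at which its call begins: read the wrist's pose just before it. There is no depth.
A pose or a line that the arm cannot do raises manip.IKError and nothing moves.
- manip.sign_off(): hands the job in; it is judged then, once.
Readings, each from a call of its own:
- manip.get_time(): time.
- manip.get_joint_positions(): joint angles.
- manip.get_joint_vel(): joint speeds.
- manip.get_tau(): joint torques, N m.
- manip.get_position(): TCP position.
- manip.get_ee_rot(): TCP orientation.
- manip.get_contact_force(): force on the tool from outside, world axes, zero at the start.
- manip.get_torque(): the same for the moment, N m.
- manip.get_width(): finger opening in m.
- manip.get_grip_force(): force on a finger pad.
Only numpy, scipy, OpenCV 4.12 (cv2) and the standard library are available. Lean on these libraries where they do the work, as an engineer would, in place of code of your own. Each camera call takes 0.05 s, during which the arm holds its last target. There are 200 camera calls.

## Task

Take the cordless carver down from the bench stand: with the fingers press the hook's sprung keeper right down onto the arm, and keep it down while you draw the carver's eye forward over it and lift it off over the upturned nose. Then stand the carver, nose down and fully home, in the free socket of the rack and let go of it. Do it gently: do not wrench the eye against the keeper or lean hard on the stand or the rack, do not drop the carver, and leave the other things alone.

Things in the scene. Friction and masses are not known exactly. Their poses are not given: they have to be found in the camera images.
- stand: Fixed bench stand: grey base 190 x 120 x 12 mm, 16 mm square post, level steel hanging arm 16 mm wide, 10 mm thick, whose sleeve rides on a coil spring on the post. Origin on the table right under the arm's seat; x points along the arm from nose back to post, z up. Post 98 mm behind the seat (+x), sleeve from 85 mm, cap 8 mm above the arm's top. Finger push over 25 N (arm and keeper together) is too hard.
- seat (a point): Point on the arm's centre line, on its flat top, where the eye hangs: about 235 mm above the table with the carver on it. The sprung arm gives way downward (staying level) when pushed, and rises about 4 mm when the carver's weight is off; so the keeper is not down just because the fingers are where the arm was: push on until it is felt.
- nose (a point): Middle of the top of the arm's upturned nose, 61 mm in front of the seat (-x of the stand). The nose is 6 mm long, as wide as the arm, and stands 4 mm above the arm's flat top: the eye must be raised to pass over it, allowing for the arm rising with it.
- keeper (a joint): Angle (rad) of the sprung keeper: 0 = up, closed; 0.47 = pressed down flush by fingertips resting on the arm (stop at 0.52). A steel leaf 42 x 5 x 3 mm, hinged 52 mm in front of the seat, 3 mm below the arm's top; its free end points back up at the eye like an umbrella catch. It takes about 2 N at the free end to start, 7 N when level (11 N if pressed 25 mm from the hinge, more nearer to it); springs up when let go.
- keeper_end (a point): Free, rolled end of the keeper (4 mm thick). Closed: 16 mm in front of the seat, 18 mm above the arm's top; pressed level: 10 mm in front, 3 mm below. When it is down the fingertips rest on the arm's two rails beside the 6 mm slot, the push passes about 11 N and then only the arm gives. Drawing the eye against a keeper that is not down jams it.
- carver: Cordless rotary carver hanging nose down on the arm, 206 mm long, about 0.3 kg. Origin at the tip of its nose, z up to the eye, x along the arm (within 3 degrees). Nose cone 10 mm dia at the tip, 26 mm at z = 18, straight to z = 40 mm, then a flat shoulder to the 36 mm dia body, up to z = 150. More than 20 N between carver and stand counts as wrenching, more than 30 N on the rack as ramming.
- eye_top (a point): Middle of the top edge of the carver's black flat eye, 26 mm above the arm's top as it hangs (carver z = 206). The eye is a plate 10 mm thick along the arm, 44 mm wide across it; 24 mm of solid plate stand above its opening, to be pinched with one finger in front and one behind. It hangs with its front face 8 to 10 mm behind the closed keeper's end.
- eye_roof (a point): Middle of the roof of the eye's opening (carver z = 182), 2 mm above the arm's top as it hangs. The roof is 12 mm wide, 45 degree shoulders below it rest on the arm's edges, then 24 mm wide down to z = 160. The keeper passes under the roof only when pressed to within 2 mm of the arm's top. The eye can be raised 10 mm on the arm before its lower bar meets it; that does not clear the closed keeper.
- rack: Fixed black plastic rack, 146 x 146 mm, 50 mm high, with four upright round sockets of 32 mm dia, 44 mm deep, 62 mm apart in a square. Three hold short carvers that stand up to 105 mm above the table, one is empty. Origin on the table at its centre; it may be turned any way.
- free_socket (a point): Centre of the mouth of the empty socket, on the rack's top face, 50 mm above the table (at x = -31, y = -31 mm in the rack's frame). A carver fully home rests with its shoulder on this face, nose tip 40 mm below it.
- spare_a: Short carver, 95 mm long, standing in the rack; leave alone.
- spare_b: Short carver, 95 mm long, standing in the rack; leave alone.
- spare_c: Short carver, 95 mm long, standing in the rack; leave alone.
- mallet: Wooden carver's mallet lying on the table, about 200 mm long, 60 mm thick; leave alone.
- gouge: Wooden-handled gouge lying on the table, 205 mm long, 26 mm thick; leave alone.
- burr_tin: Round open tin, 68 mm dia, 52 mm high; leave alone.
- bear_blank: Rough-carved bear of light wood, 80 mm high; leave alone.
- stepped_blank: Stepped block of wood, 90 x 50 x 55 mm; leave alone.
Mind the look-alikes: they are no part of the job. Leave any pink look-alike of the carver alone.

How it is judged:
On the way, in this order (a step that is already met when the one before it is completed fails the run):
1. the keeper is held pressed right down onto the arm while the carver still hangs on the arm behind it (value of joint keeper above 0.43 rad and x of carver in the frame of stand above -0.012 m and horizontal distance between eye_top and seat below 0.03 m), for 0.2 s.
2. the carver is off the hook, clear of the nose, and the keeper has sprung up (value of joint keeper below 0.06 rad and x of eye_top in the frame of stand below -0.068 m and contact force between carver and stand below 0.1 N), for 0.1 s.
At the end, for the whole second after the job is handed in: The carver stands nose down in the free socket of the rack, fully home (nose tip at least 37 of the 40 mm below the mouth, within 6 mm of the socket's axis), upright within 3.5 degrees, at rest and released; the keeper has sprung up (below 0.06 rad) (horizontal distance between free_socket and carver below 0.006 m and z of carver in the frame of free_socket below -0.037 m and angle between carver's own z axis and vertical below 0.06 rad and linear speed of carver below 0.02 m/s and angular speed of carver below 0.2 rad/s and value of joint keeper below 0.06 rad and contact force between carver and the fingers below 0.05 N); the robot touches nothing.
It fails at once if the carver is wrenched against its hook (more than 20 N between carver and stand) (contact force between carver and stand above 20 N).
It fails at once if the fingers lean on the stand or its keeper with more than 25 N (contact force between the fingers and stand above 25 N).
It fails at once if the carver is rammed into the rack (more than 30 N) (contact force between carver and rack above 30 N).
It fails at once if the carver is dropped or tipped over (more than 45 degrees) (angle between carver's own z axis and vertical above 0.8 rad).
It fails at once if another thing is moved more than 15 mm (distance of any of spare_a, spare_b, spare_c, mallet, gouge, burr_tin, bear_blank, stepped_blank from where it was at the start of the episode above 0.015 m).
It also fails if it takes over 67 s, if anything falls off the work surface, if the arm or the gripper's body presses on something with over 40 N, if the wrist force passes 120 N, or if a joint passes its speed limit or range.

## Working session

There is one attempt and no reset: what is moved stays moved. The work goes in short steps, each a Python script; the robot and the scene stay as the last script left them, time stands still between calls to the robot, and variables do not carry over. Pictures are saved under pics/ and viewed, at most 10 in all, crops included, and the job is handed in when it is done.

```bash
mkdir -p pics; ls; python3 - <<'E'
from rig import manip
import cv2, numpy as np
ims=[]
for n in ("scene","top"):
    c=manip.camera(n); cv2.imwrite(f"pics/{n}0.png",c["image"][:,:,::-1]); np.save(f"pics/{n}0.npy",c,allow_pickle=True)
    print(n,c["fx"],c["fy"],c["cx"],c["cy"],c["k1"]); print(np.round(c["cam_to_world"],4))
c=manip.camera("wrist");print(c["fx"],c["cx"],c["cy"],c["k1"]);print(np.round(c["mount"],4))
print(manip.get_position(),manip.get_ee_rot(),manip.get_time())
E
```

```text
pics
scene 438.1398482442841 438.1398482442841 315.67908908322516 238.62280008835435 0.03412591069478575
[[-0.6568  0.3997 -0.6394  1.1487]
 [ 0.7538  0.326  -0.5705  0.5825]
 [-0.0196 -0.8567 -0.5154  0.6935]
 [ 0.      0.      0.      1.    ]]
top 441.69461192301657 441.69461192301657 316.5416824456289 239.87019356425935 -0.04660262090158291
[[ 0.0198 -0.9977  0.0649  0.4312]
 [-0.9997 -0.019   0.0127  0.0018]
 [-0.0114 -0.0651 -0.9978  1.1815]
 [ 0.      0.      0.      1.    ]]
405.738822615819 324.491021795902 238.27039494936034 -0.09411625174736987
[[-8.000e-04 -9.473e-01 -3.204e-01  8.360e-02]
 [ 1.000e+00 -4.000e-04 -1.300e-03  4.000e-04]
 [ 1.100e-03 -3.204e-01  9.473e-01 -1.209e-01]
 [ 0.000e+00  0.000e+00  0.000e+00  1.000e+00]]
[ 0.13863939 -0.60901183  0.25271559] [-3.12072546e+00 -3.50589728e-01  1.65533254e-04] 0.15
```

View pics/scene0.png

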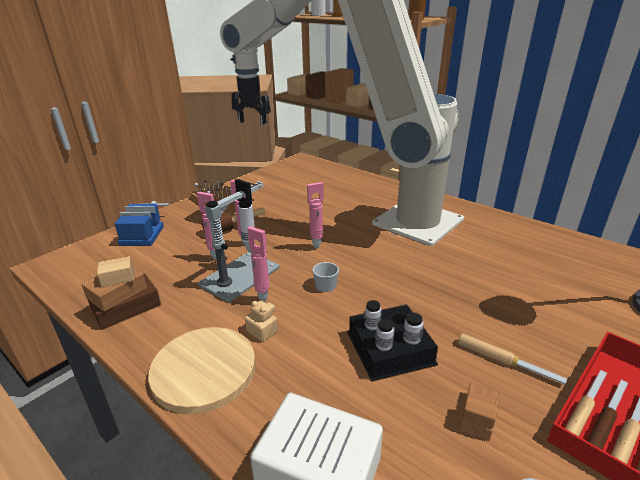

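View pics/top0.png

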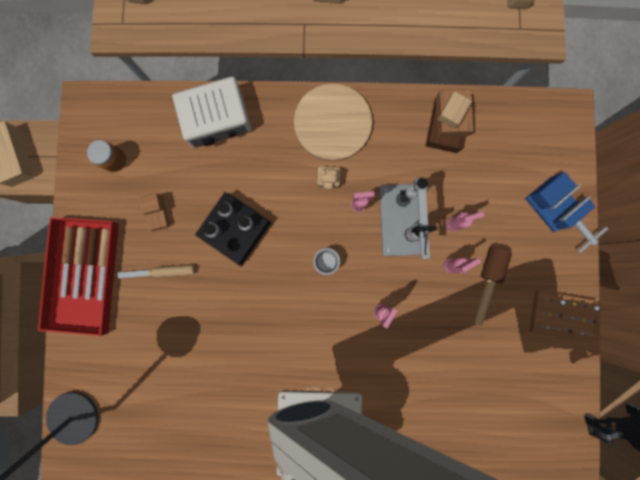

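The stand is at top (405,220) and scene (240,275), with the arm running from the post toward the robot. The rack is at top (234,229), with its empty socket at about (234,244). The carver candidates are four pink look-alikes, at top (362,200), (465,220), (462,265) and (385,315), and the one with a black eye and grey body hanging on the arm at top (420,230) / scene (245,205). That last one fits the description. I'll confirm it in one enlarged crop.

```bash
python3 - <<'E'
import cv2,numpy as np
s=cv2.imread("pics/scene0.png");t=cv2.imread("pics/top0.png")
a=cv2.resize(s[170:300,190:290],None,fx=4,fy=4,interpolation=cv2.INTER_CUBIC)  # 400x520
b=cv2.resize(t[165:275,375:475],None,fx=4,fy=4,interpolation=cv2.INTER_CUBIC) #400x440
o=np.zeros((520,800,3),np.uint8);o[:,:400]=a;o[:440,400:]=b
cv2.imwrite("pics/crop1.png",o)
E
```

```text
(no output)
```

View pics/crop1.png

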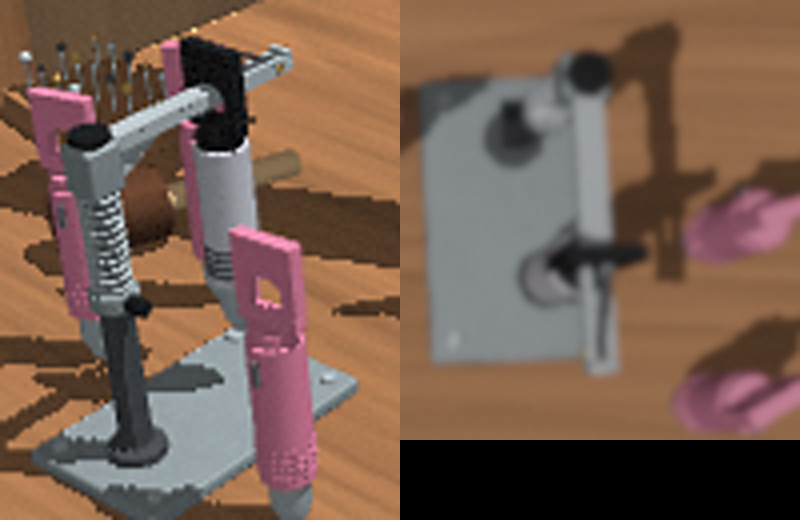

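Confirmed: the carver with the black eye and grey body hangs on the arm. In the scene image the eye top is at about (243,183), the cap at (212,204) and the nose at (260,184.5). In the top image the eye top is at (426,228.5), the cap at (422,183) and the nose end at (425.5,257). Next I triangulate these and then look from the wrist camera.

```bash
cat > h.py <<'E'
import numpy as np, cv2
from scipy.spatial.transform import Rotation as R
from rig import manip
def ray(c,uv,T=None):
    T=c["cam_to_world"] if T is None else T
    d=np.array([(uv[0]-c["cx"])/c["fx"],(uv[1]-c["cy"])/c["fy"]]); r0=np.hypot(*d); r=r0
    for _ in range(20): r=r0/(1+c["k1"]*r*r)
    d=d*(r/r0 if r0 else 1)
    v=T[:3,:3]@np.array([*d,1]); return T[:3,3],v/np.linalg.norm(v)
def onz(c,uv,z,T=None):
    o,v=ray(c,uv,T); return o+v*(z-o[2])/v[2]
def tri(*rs):
    A=sum(np.eye(3)-np.outer(v,v) for o,v in rs); b=sum((np.eye(3)-np.outer(v,v))@o for o,v in rs)
    return np.linalg.solve(A,b)
def wcam():
    T=np.eye(4);T[:3,:3]=R.from_rotvec(manip.get_ee_rot()).as_matrix();T[:3,3]=manip.get_position()
    c=manip.camera("wrist"); return c,T@c["mount"]
def proj(c,T,p):
    q=np.linalg.inv(T)@np.array([*p,1]); d=q[:2]/q[2]; d=d*(1+c["k1"]*(d@d)); return d*c["fx"]+[c["cx"],c["cy"]]
def down(yaw):  # tool z down, tool x at heading yaw (tool y = yaw-90deg)
    x=np.array([np.cos(yaw),np.sin(yaw),0]);z=np.array([0,0,-1.]);return R.from_matrix(np.c_[x,np.cross(z,x),z]).as_rotvec()
def fz(n=10):
    a=[]
    for _ in range(n): manip.hold(0.01); a.append(manip.get_contact_force())
    return np.mean(a,0)
E
python3 - <<'E'
from h import *
s=np.load("pics/scene0.npy",allow_pickle=True).item();t=np.load("pics/top0.npy",allow_pickle=True).item()
for n,a,b,z in (("eye",(243.2,183.2),(426,228.5),.261),("cap",(212,204.2),(422.2,183),.243),("nose",(260,184.5),(425.5,256.5),.239)):
    print(n,tri(ray(s,a),ray(t,b)).round(4),onz(t,b,z).round(4))
im=t["image"]; m=((im.max(2)<60)).astype(np.uint8); m[:, :180]=0;m[:,290:]=0;m[:180]=0;m[280:]=0
m=cv2.morphologyEx(m,cv2.MORPH_CLOSE,np.ones((9,9)))
cs=max(cv2.findContours(m,0,2)[0],key=cv2.contourArea); r=cv2.minAreaRect(cs);print(r)
P=np.array([onz(t,p,.05)[:2] for p in cv2.boxPoints(r)]);print(P.round(4),P.mean(0),np.linalg.norm(P[0]-P[1]),np.linalg.norm(P[1]-P[2]))
print("sock",onz(t,(234,244),.05)); print("stand base corners",[onz(t,p,.012)[:2].round(4) for p in ((431,256),(383,256),(380,186))])
for p in ((465,220),(462,265),(362,200),(385,315)):print(onz(t,p,.1).round(3))
E
```

```text
eye [ 0.5192 -0.2157  0.2559] [ 0.5193 -0.215   0.261 ]
cap [ 0.6198 -0.2118  0.2384] [ 0.619  -0.2109  0.243 ]
nose [ 0.4612 -0.2208  0.2308] [ 0.4614 -0.2194  0.239 ]
((233.96498107910156, 228.01910400390625), (56.14277648925781, 53.751441955566406), 34.82448959350586)
[[0.5139 0.3293]
 [0.6304 0.2533]
 [0.5488 0.131 ]
 [0.4337 0.2069]] [0.53168642 0.23014864] 0.1390726851760319 0.14704998504092479
sock [0.49007672 0.22849471 0.05      ]
stand base corners [array([ 0.4703, -0.2873]), array([ 0.4679, -0.16  ]), array([ 0.6549, -0.1502])]
[ 0.558 -0.349  0.1  ]
[ 0.447 -0.342  0.1  ]
[ 0.602 -0.095  0.1  ]
[ 0.322 -0.154  0.1  ]
```

```bash
python3 - <<'E'
from h import *
p=manip.get_position(); manip.servo_line([p[0],p[1],.38],rate=.3)
for yaw in (0.05+np.pi/2,0.05-np.pi/2):
    q=manip.solve_ik([.52,-.216,.36],down(yaw)); print(yaw,None if q is None else np.round(q,2))
E
```

```text
1.6207963267948966 [-0.41  0.22  1.66 -0.    1.26 -0.46]
-1.5207963267948965 None
```

```bash
python3 - <<'E'
from h import *
o=down(0.05+np.pi/2)
S=[]
for i,p in enumerate(([.50,-.216,.36],[.50,-.13,.36])):
    manip.move_to(p,o) if i==0 else manip.servo_line(p,rate=.2)
    manip.hold(.2); c,T=wcam(); np.save(f"pics/w{i}.npy",dict(c=c,T=T),allow_pickle=True); S.append(c["image"][:,:,::-1])
    print(proj(c,T,[.521,-.216,.261]).round(),proj(c,T,[.461,-.22,.239]).round(), manip.get_contact_force().round(2))
cv2.imwrite("pics/w01.png",cv2.resize(np.vstack(S),None,fx=.62,fy=.62,interpolation=cv2.INTER_AREA))
E
```

```text
[359. 252.] [261. 242.] [ 0.22  0.13 -0.48]
[349. 375.] [262. 356.] [-0.2  -0.49  0.41]
```

View pics/w01.png

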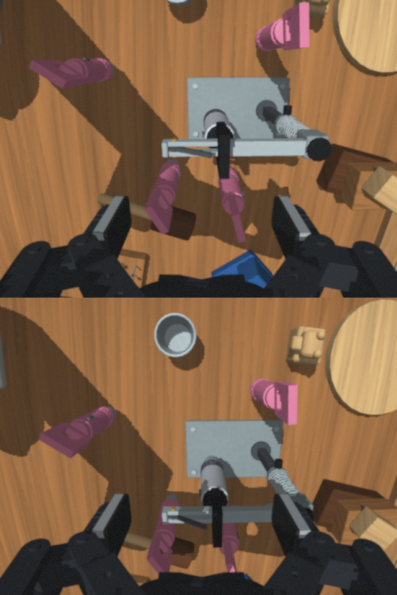

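```bash
python3 - <<'E'
import cv2,numpy as np
a=np.load("pics/w0.npy",allow_pickle=True).item()["c"]["image"][:,:,::-1]
b=np.load("pics/w1.npy",allow_pickle=True).item()["c"]["image"][:,:,::-1]
f=lambda im,y,x:cv2.resize(im[y:y+100,x:x+260],None,fx=3,fy=3,interpolation=cv2.INTER_CUBIC)
cv2.imwrite("pics/crop2.png",np.vstack([f(a,190,250),f(b,310,250)]))
E
```

```text
(no output)
```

View pics/crop2.png

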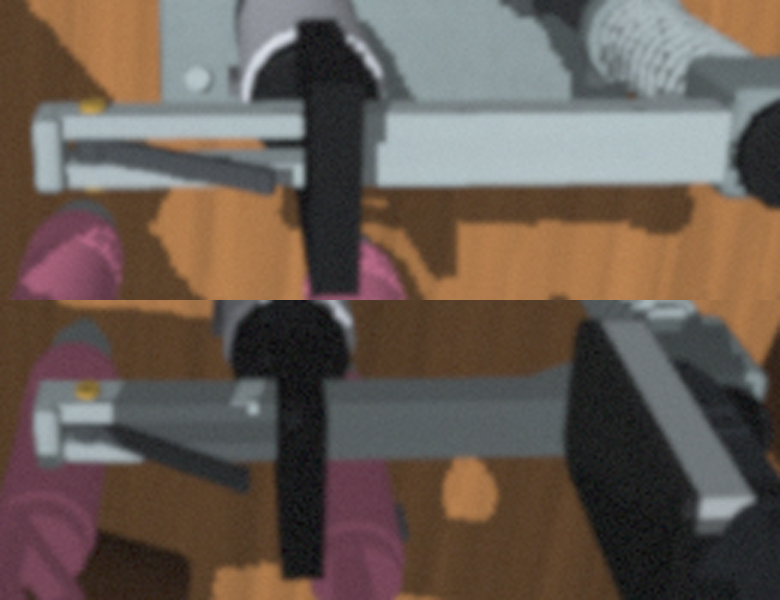

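The crop shows the keeper closed, with its free end in view 0 at pixel (341,252), the nose at (266,241), and the −y end of the eye's top edge at (362,288). In view 1 the nose is at (266,353) and the eye's top end at (351,402).

```bash
python3 - <<'E'
from h import *
W=[np.load(f"pics/w{i}.npy",allow_pickle=True).item() for i in (0,1)]
def T2(a,b): 
    P=tri(ray(W[0]["c"],a,W[0]["T"]),ray(W[1]["c"],b,W[1]["T"])); return P
f=lambda x,y:(250+x/3,190+y/3); g=lambda x,y:(250+x/3,310+(y-300)/3)
for n,a,b in (("nose",f(47,154),g(47,430)),("eyeend",f(337,293),g(302,577)),("keepend",f(270,180),g(243,478)),("screw",f(93,105),g(87,391))):
    print(n,T2(a,b).round(4))
# arm edge line in view0, plane z=.235 : lower (−y) top edge
for x,y in ((60,188),(290,188),(400,186),(720,182)): print(onz(W[0]["c"],f(x,y),.235,W[0]["T"]).round(4))
E
```

```text
nose [ 0.4629 -0.222   0.2326]
eyeend [ 0.5241 -0.2383  0.2615]
keepend [ 0.5099 -0.218   0.2533]
screw [ 0.4726 -0.2104  0.2326]
[ 0.466  -0.2288  0.235 ]
[ 0.5156 -0.2264  0.235 ]
[ 0.5394 -0.2248  0.235 ]
[ 0.6098 -0.2206  0.235 ]
```

```bash
cat >> h.py <<'E'
YAW=.057; O=down(YAW+np.pi/2); SEAT=np.array([.523,-.2180]); AX=np.array([np.cos(YAW),np.sin(YAW)])
def at(c,z): return [*(SEAT+c*AX),z]
E
python3 - <<'E'
from h import *
manip.servo_line(at(-.001,.36),O,rate=.2); manip.command_gripper(.040,30); print(manip.get_width())
manip.servo_line(at(-.001,.29),rate=.1); f0=fz(20); print("bias",f0.round(2)); np.save("pics/f0.npy",f0)
z=.290
while z>.232:
    z-=.002; manip.servo_line(at(-.001,z),rate=.04); f=fz(8)-f0
    print(round(z,3),manip.get_position().round(4)[2],f.round(2))
    if f[2]>14 or np.hypot(*f[:2])>6: break
print(manip.get_time())
E
```

```text
0.040223573251716015
bias [ 0.08 -0.07  0.06]
0.288 0.2881 [-0.14  0.28 -0.24]
0.286 0.2859 [ 0.24 -0.22  0.2 ]
0.284 0.2839 [ 0.23 -0.07 -0.08]
0.282 0.282 [-0.17  0.02 -0.03]
0.28 0.2799 [ 0.04  0.17 -0.28]
0.278 0.2779 [ 0.13  0.16 -0.12]
0.276 0.2759 [-0.38  0.13  0.01]
0.274 0.2739 [ 0.17 -0.23 -0.08]
0.272 0.2719 [-0.37 -0.05  0.48]
0.27 0.2701 [-0.15  0.1   1.56]
0.268 0.2681 [-0.51  0.32  2.52]
0.266 0.2661 [0.42 0.51 3.49]
0.264 0.264 [0.65 0.09 4.28]
0.262 0.2621 [ 0.86 -0.01  4.53]
0.26 0.2602 [ 1.06 -0.16  4.91]
0.258 0.2583 [ 1.14 -0.27  5.56]
0.256 0.2564 [1.45 0.01 5.46]
0.254 0.2546 [1.9  0.13 6.6 ]
0.252 0.2528 [3.04 0.42 6.88]
0.25 0.2508 [3.3  0.92 7.16]
0.248 0.249 [3.38 0.94 7.98]
0.246 0.2472 [4.07 1.05 8.22]
0.244 0.2454 [4.66 1.59 8.79]
0.242 0.2435 [ 4.15  1.74 10.05]
0.24 0.2417 [ 4.15  1.79 11.49]
0.238 0.2398 [ 3.57  2.32 12.65]
0.236 0.238 [ 2.91  2.24 14.27]
14.4167
```

```bash
python3 - <<'E'
from h import *
f0=np.load("pics/f0.npy"); manip.hold(.3)
for w in (.032,.024,.018,.013):
    manip.command_gripper(w,30); f=fz(8)-f0; print(w,manip.get_width(),manip.get_position().round(4),f.round(2),manip.get_grip_force())
    if f[2]>18: manip.servo_line(at(-.001,manip.get_position()[2]-.0018+.003),rate=.04); print((fz(8)-f0).round(2))
c,T=wcam(); cv2.imwrite("pics/w3.png",c["image"][:,:,::-1])
E
```

```text
0.032 0.03224255666669499 [ 0.5222 -0.2183  0.2375] [-2.84  1.   15.31] 7.886138418543851
0.024 0.0239448410995296 [ 0.5223 -0.2184  0.2377] [-2.72  0.64 15.85] 8.006210320454556
0.018 0.018308256577992524 [ 0.5221 -0.2184  0.2376] [-3.54  0.18 16.  ] 8.671768830099609
0.013 0.013469983517547437 [ 0.5223 -0.2185  0.2377] [-3.1   0.29 15.96] 8.003859559901958
```

View pics/w3.png

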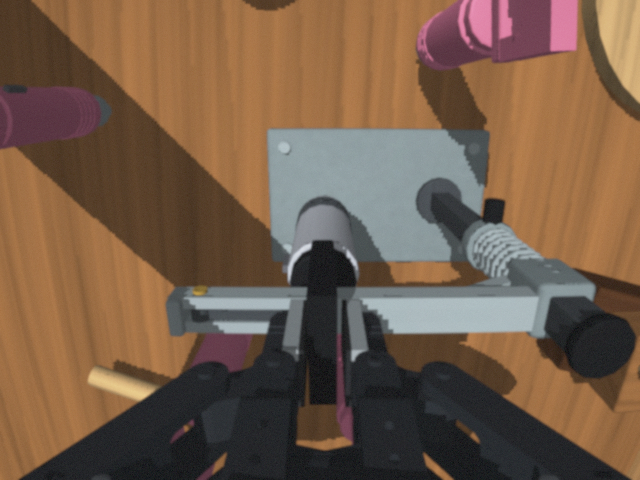

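```bash
python3 - <<'E'
from h import *
f0=np.load("pics/f0.npy")
manip.command_gripper(.0,45); f=fz(8)-f0; print(manip.get_width(),f.round(2),manip.get_grip_force())
z=.236; c=-.001
while c>-.041:
    c-=.0025; z+=np.clip((f[2]-15)*.0008,-.0015,.0015)
    manip.servo_line(at(c,z),rate=.03); f=fz(6)-f0
    print(round(c,4),round(z,4),manip.get_position().round(4),f.round(2))
    if np.hypot(*f[:2])>12 or f[2]>21: print("stop");break
k,T=wcam(); cv2.imwrite("pics/w4.png",k["image"][:,:,::-1]); print(manip.get_time())
E
```

```text
0.008936128894043037 [-2.73  0.19 16.32] 57.26503630896332
-0.0035 0.2371 [ 0.5219 -0.2186  0.2395] [ 3.95  2.23 14.37]
-0.006 0.2366 [ 0.5206 -0.2188  0.2394] [ 7.36  2.98 15.04]
-0.0085 0.2366 [ 0.5184 -0.219   0.2396] [ 7.96  3.07 14.71]
-0.011 0.2364 [ 0.516  -0.2191  0.2394] [ 8.37  3.14 14.41]
-0.0135 0.2359 [ 0.5136 -0.2193  0.239 ] [ 8.98  3.32 14.96]
-0.016 0.2359 [ 0.5112 -0.2194  0.239 ] [ 8.99  3.35 15.14]
-0.0185 0.236 [ 0.5092 -0.2196  0.2392] [10.53  3.3  14.31]
-0.021 0.2354 [ 0.5074 -0.2198  0.239 ] [12.37  4.65 14.9 ]
stop
18.7333
```

View pics/w4.png

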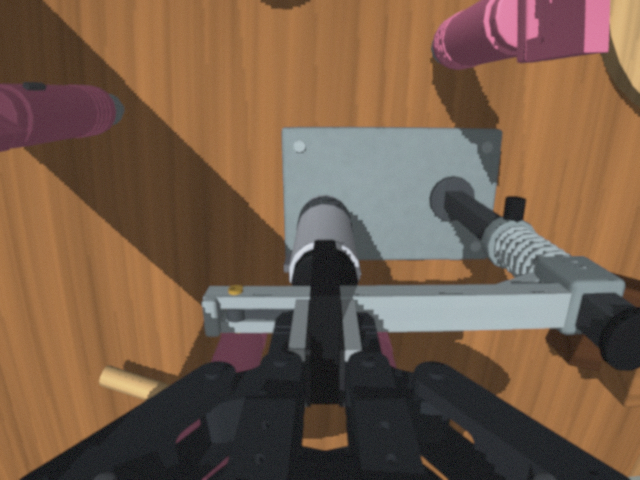

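Lateral drag rose to 12 N just as the rear finger met the keeper's rolled end. I'll ease the vertical load a little and continue in small steps, watching the total force.

```bash
python3 - <<'E'
from h import *
f0=np.load("pics/f0.npy")
z=.2354+.0025; c=-.021
manip.servo_line(at(c,z),rate=.03); f=fz(8)-f0; print(f.round(2),manip.get_position().round(4))
while c>-.034:
    c-=.0015
    manip.servo_line(at(c,z),rate=.02); f=fz(6)-f0
    print(round(c,4),round(z,4),manip.get_position().round(4),f.round(2),np.linalg.norm(f).round(1))
    if np.linalg.norm(f)>19: print("stop");break
    z+=np.clip((f[2]-12.5)*.0006,-.001,.001)
E
```

```text
[11.15  3.66 13.05] [ 0.5067 -0.2197  0.241 ]
-0.0225 0.2379 [ 0.5048 -0.2198  0.2408] [ 9.34  3.2  13.8 ] 17.0
-0.024 0.2387 [ 0.5032 -0.2199  0.2415] [ 9.41  3.32 12.93] 16.3
-0.0255 0.2389 [ 0.5012 -0.22    0.2416] [ 8.5   3.15 12.75] 15.6
-0.027 0.2391 [ 0.4999 -0.2201  0.2418] [ 8.6   3.34 12.94] 15.9
-0.0285 0.2394 [ 0.4985 -0.2202  0.242 ] [ 9.54  3.06 12.81] 16.3
-0.03 0.2395 [ 0.4969 -0.2202  0.2422] [ 8.93  2.68 12.47] 15.6
-0.0315 0.2395 [ 0.4955 -0.2203  0.2422] [ 8.99  2.92 12.48] 15.7
-0.033 0.2395 [ 0.4939 -0.2204  0.2421] [ 8.98  2.72 12.27] 15.4
-0.0345 0.2394 [ 0.4924 -0.2205  0.242 ] [ 8.89  2.63 12.76] 15.8
```

```bash
python3 - <<'E'
from h import *
f0=np.load("pics/f0.npy"); z=.2394; c=-.0345
def H(f): return manip.get_position()[2]-(.2421+(12.5-f[2])/750)
def act(): return (np.array(manip.get_position()[:2])-SEAT)@AX
def rep(f): print(round(c,4),round(z,4),"act c %.4f z %.4f"%(act(),manip.get_position()[2]),f.round(2),"h %.4f"%H(f))
def step(rate=.025):
    manip.servo_line(at(c,z),rate=rate); f=fz(6)-f0; rep(f); return f
ok=True
for _ in range(4):
    c-=.002; f=step()
    if np.linalg.norm(f)>19: ok=False;break
    z+=np.clip((f[2]-12.5)*.0006,-.001,.001)
while ok and H(f)<.0065 and z<.262:
    z+=.0015; f=step()
    if np.hypot(*f[:2])>13: ok=False
print("lifted",ok)
while ok and c>-.11:
    c-=.0025; z+=np.clip((.007-H(f))*.6,-.0015,.0025); f=step(.03)
    if np.linalg.norm(f)>17: ok=False
print(ok,manip.get_time())
E
```

```text
-0.0365 0.2394 act c -0.0328 z 0.2420 [ 8.14  2.89 12.84] h 0.0003
-0.0385 0.2396 act c -0.0348 z 0.2422 [ 8.48  3.17 12.24] h -0.0003
-0.0405 0.2394 act c -0.0369 z 0.2420 [ 8.06  2.44 12.75] h 0.0002
-0.0425 0.2396 act c -0.0390 z 0.2421 [ 7.98  2.46 12.69] h 0.0002
-0.0425 0.2412 act c -0.0391 z 0.2436 [ 8.34  2.36 11.53] h 0.0002
-0.0425 0.2427 act c -0.0391 z 0.2449 [ 8.24  2.21 10.62] h 0.0003
-0.0425 0.2442 act c -0.0395 z 0.2462 [7.64 1.54 9.74] h 0.0004
-0.0425 0.2457 act c -0.0397 z 0.2476 [6.65 1.11 9.25] h 0.0011
-0.0425 0.2472 act c -0.0401 z 0.2489 [5.74 0.51 8.39] h 0.0013
-0.0425 0.2487 act c -0.0403 z 0.2502 [ 5.58 -0.09  8.06] h 0.0022
-0.0425 0.2502 act c -0.0405 z 0.2516 [4.79 0.12 7.43] h 0.0027
-0.0425 0.2517 act c -0.0410 z 0.2528 [ 3.73 -0.14  6.69] h 0.0030
-0.0425 0.2532 act c -0.0412 z 0.2542 [ 2.69 -0.6   6.52] h 0.0041
-0.0425 0.2547 act c -0.0414 z 0.2555 [ 3.15 -0.84  5.93] h 0.0046
-0.0425 0.2562 act c -0.0417 z 0.2569 [ 2.71 -1.19  5.65] h 0.0056
-0.0425 0.2577 act c -0.0421 z 0.2581 [ 1.93 -1.77  4.74] h 0.0057
-0.0425 0.2592 act c -0.0425 z 0.2592 [
[... 1204 characters left out ...]
0.16  0.11 -2.64] h 0.0069
-0.0875 0.2692 act c -0.0876 z 0.2693 [-0.06  0.37 -2.48] h 0.0072
-0.09 0.2691 act c -0.0901 z 0.2692 [-0.15 -0.04 -2.52] h 0.0070
-0.0925 0.2691 act c -0.0926 z 0.2691 [-0.14  0.06 -2.19] h 0.0074
-0.095 0.2689 act c -0.0951 z 0.2688 [-0.1  -0.21 -2.85] h 0.0063
-0.0975 0.2693 act c -0.0975 z 0.2693 [-0.27  0.36 -2.63] h 0.0071
-0.1 0.2692 act c -0.1001 z 0.2692 [ 0.06  0.26 -2.79] h 0.0068
-0.1025 0.2694 act c -0.1026 z 0.2694 [ 0.12 -0.1  -2.38] h 0.0075
-0.105 0.2691 act c -0.1051 z 0.2691 [ 0.01  0.21 -2.84] h 0.0066
-0.1075 0.2694 act c -0.1075 z 0.2694 [-0.54  0.05 -2.18] h 0.0077
-0.11 0.2689 act c -0.1101 z 0.2689 [ 0.01  0.2  -2.49] h 0.0068
True 35.2667
```

The carver is off the hook. Next I lift it, carry it high over to the rack, and look at the socket and the hanging nose.

```bash
python3 - <<'E'
from h import *
p=manip.get_position()
manip.servo_line([p[0],p[1],.45],rate=.12)
manip.servo_line([.49,.13,.45],rate=.16); manip.hold(.4)
c,T=wcam(); np.save("pics/w5.npy",dict(c=c,T=T),allow_pickle=True); cv2.imwrite("pics/w5.png",c["image"][:,:,::-1])
print(proj(c,T,[.489,.22,.05]),proj(c,T,[.49,.2285,.05]),"nose",proj(c,T,[.49,.13,.248]),manip.get_time(),manip.get_width())
E
```

```text
[326.98431364  96.47066904] [328.20367313  89.32076477] nose [323.26662688 207.45336148] 39.7917 0.008977646515271496
```

View pics/w5.png

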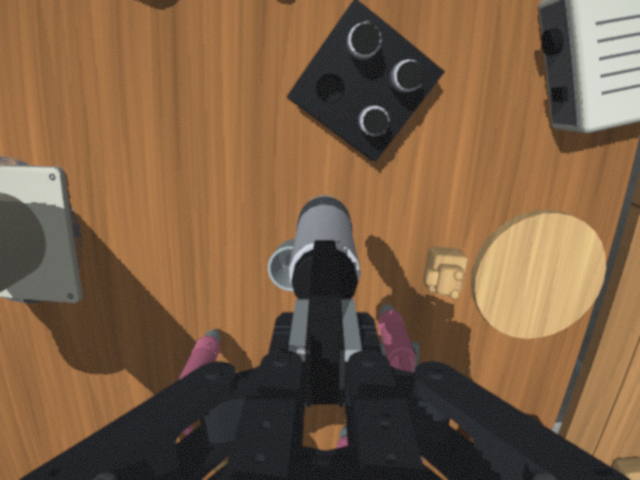

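The empty socket is at about (330,88), left of the three spares. The rack corners are at about (357,1), (443,71), (376,160) and (289,97). The carver hangs straight, with its nose hidden under the body near (324,205).

```bash
python3 - <<'E'
from h import *
W=np.load("pics/w5.npy",allow_pickle=True).item();c,T=W["c"],W["T"]
g=cv2.GaussianBlur(cv2.cvtColor(c["image"],cv2.COLOR_RGB2GRAY),(3,3),0)
print(g[70:108:3,310:352:3])
r=g[66:112,308:354]
for th in (16,20,24,28):
    n,_,st,ce=cv2.connectedComponentsWithStats((r<th).astype(np.uint8))
    for i in range(1,n):
        if st[i,4]>60: print(th,st[i],ce[i]+[308,66],onz(c,ce[i]+[308,66],.05,T).round(4))
m=(g<60).astype(np.uint8); m[175:]=0; m[:,:270]=0; m[:,455:]=0
k=max(cv2.findContours(cv2.morphologyEx(m,cv2.MORPH_CLOSE,np.ones((15,15))),0,2)[0],key=cv2.contourArea)
P=np.array([onz(c,p,.05,T)[:2] for p in ((357,1),(443,71),(376,158),(289,97))]);ct=P.mean(0)
print(P.round(4),ct.round(4),[np.linalg.norm(P[i]-P[i-1]).round(4) for i in range(4)])
print("from corners",(ct+.0438/.1032*(P[3]-P[1])/2).round(4))
E
```

```text
[[46 46 45 44 45 47 47 45 45 46 46 46 45 44]
 [46 46 46 46 43 41 38 35 39 44 46 46 45 44]
 [46 45 45 44 30 25 23 24 22 30 41 45 45 45]
 [46 46 44 33 23 25 29 29 27 22 28 42 46 45]
 [46 47 38 24 27 27 28 28 28 27 27 36 45 44]
 [45 44 34 25 27 27 26 27 26 26 29 31 43 45]
 [46 45 32 28 28 28 27 29 29 23 29 29 43 45]
 [45 44 35 24 26 27 27 27 29 32 30 32 43 44]
 [44 46 39 25 27 27 30 35 37 43 40 37 43 43]
 [45 45 43 36 30 29 33 44 44 44 39 43 42 44]
 [44 44 43 41 35 31 42 42 41 39 40 42 42 42]
 [42 44 44 44 42 41 41 39 41 43 42 43 41 42]
 [44 43 44 44 44 45 43 43 43 41 43 41 42 41]]
28 [  9   9  24  22 264] [328.07954545  84.18560606] [0.4895 0.2345 0.05  ]
[[0.5177 0.3305]
 [0.6281 0.2593]
 [0.5558 0.1484]
 [0.4425 0.2169]] [0.536  0.2388] [np.float64(0.1362), np.float64(0.1314), np.float64(0.1324), np.float64(0.1324)]
from corners [0.4967 0.2298]
```

```bash
python3 - <<'E'
from h import *
manip.servo_line([.49,.15,.345],rate=.15); manip.hold(.3)
c,T=wcam(); g=cv2.GaussianBlur(cv2.cvtColor(c["image"],cv2.COLOR_RGB2GRAY),(3,3),0)
u=proj(c,T,[.4913,.2312,.05]).astype(int); print("pred",u,"cam",T[:3,3].round(3)); x0,y0=u-35
r=cv2.resize(g[max(y0,0):y0+70,x0:x0+70],None,fx=4,fy=4,interpolation=cv2.INTER_CUBIC)
R4=4*c["fx"]*.016/(T[2,3]-.05)
h=cv2.HoughCircles(r,cv2.HOUGH_GRADIENT_ALT,1.5,60,param1=60,param2=.3,minRadius=int(R4*.85),maxRadius=int(R4*1.15)); print(R4,h)
v=cv2.cvtColor(cv2.convertScaleAbs(r,alpha=2.5),cv2.COLOR_GRAY2BGR)
def mark(p,col,rad): cv2.circle(v,(int(p[0]),int(p[1])),int(rad),col,1)
mark((140,140),(0,0,255),R4)
if h is not None:
    for k in h.reshape(-1,h.shape[-1])[:3]:
        mark(k,(0,255,0),k[2]); print(onz(c,[x0+k[0]/4,max(y0,0)+k[1]/4],.05,T).round(4))
full=c["image"][:,:,::-1].copy(); o=np.zeros((480,760,3),np.uint8);o[:,:480]=full[:,80:560];o[:r.shape[0],480:]=v[:480]
cv2.imwrite("pics/w6.png",o); np.save("pics/w6.npy",dict(c=c,T=T,x0=x0,y0=max(y0,0)),allow_pickle=True)
E
```

```text
pred [328 104] cam [0.487 0.232 0.467]
62.33581085820285 [[[145.5     138.       65.67677]]]
[0.4917 0.232  0.05  ]
```

View pics/w6.png

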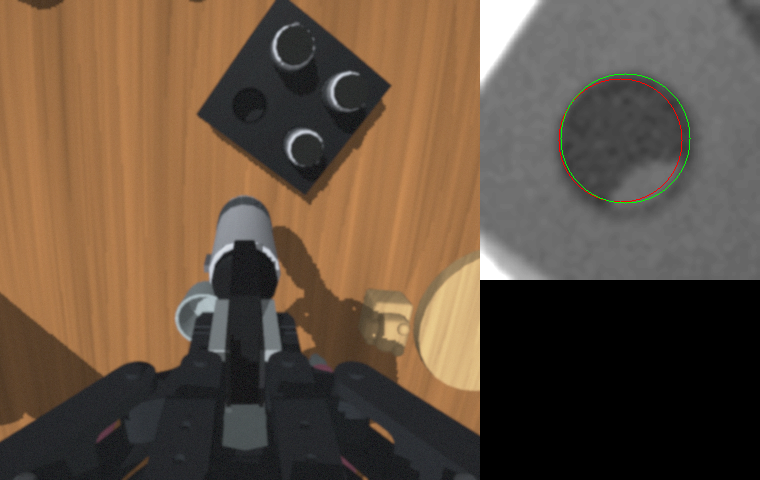

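The socket circle is found cleanly at (250,105) in the picture, which gives (0.4917, 0.2320). Next I compare the carver's lower outline (top row about 197) with its nominal place in the grip to get its offset.

```bash
python3 - <<'E'
from h import *
W=np.load("pics/w6.npy",allow_pickle=True).item();c=W["c"]; M=c["mount"]
for off in (-.003,0,.003):
    print(off,[proj(c,M,[r+off,0,.202-z]).round(1)[1] for r,z in ((.018,.04),(.013,.04),(.013,.018),(.005,0),(.018,.150))], "sides",[proj(c,M,[off,s*.018,.202-.04]).round(1)[0] for s in (-1,1)],[proj(c,M,[off,s*.018,.202-.1]).round(1) for s in (-1,1)])
im=c["image"]; print(im[190:250:2,324].tolist())
g=im[:,:,0].astype(int)-im[:,:,2]
for row in (215,225,235): 
    xs=np.where(g[row,270:380]<25)[0]+270; print(row,xs.min(),xs.max())
E
```

```text
-0.003 [np.float64(201.0), np.float64(207.8), np.float64(200.7), np.float64(205.2), np.float64(257.0)] sides [np.float64(298.4), np.float64(347.8)] [array([292.2, 254.6]), array([353.4, 254.6])]
0 [np.float64(196.9), np.float64(203.7), np.float64(196.9), np.float64(201.6), np.float64(250.8)] sides [np.float64(298.3), np.float64(347.9)] [array([292.1, 249.9]), array([353.5, 249.8])]
0.003 [np.float64(192.8), np.float64(199.7), np.float64(193.1), np.float64(198.0), np.float64(244.6)] sides [np.float64(298.2), np.float64(348.0)] [array([291.9, 245. ]), array([353.6, 245. ])]
[[181, 127, 81], [177, 124, 78], [167, 125, 90], [115, 112, 109], [72, 76, 79], [68, 72, 76], [68, 72, 76], [99, 104, 108], [136, 139, 144], [138, 142, 148], [140, 145, 151], [137, 141, 150], [139, 142, 147], [139, 142, 148], [140, 144, 149], [140, 142, 148], [136, 140, 148], [138, 139, 146], [136, 140, 146], [136, 142, 147], [137, 140, 146], [137, 139, 147], [134, 137, 143], [132, 137, 142], [128, 133, 137], [73, 73, 77], [34, 34, 37], [24, 30, 27], [22, 25, 28], [30, 28, 30]]
215 300 348
225 297 351
235 296 352
```

```bash
python3 - <<'E'
from h import *
x,y=.4911,.2310
manip.servo_line([x,y,.345],rate=.1); manip.servo_line([x,y,.262],rate=.1); manip.hold(.2); b=fz(15); print("air",b.round(2),manip.get_time())
z=.262
while z>.206:
    z-=.003 if z>.217 else .001
    manip.servo_line([x,y,z],rate=.05); f=fz(4)-b; print(round(z,4),manip.get_position()[2].round(4),f.round(2))
    if f[2]>5 or np.hypot(*f[:2])>8: break
print(manip.get_time())
E
```

```text
air [ 0.09  0.08 -2.58] 43.275
0.259 0.2588 [ 0.1   0.06 -0.16]
0.256 0.2558 [ 0.04 -0.52 -0.04]
0.253 0.2528 [ 0.44 -0.36  0.04]
0.25 0.2498 [-0.01 -0.1  -0.87]
0.247 0.2468 [-0.04 -0.34  0.04]
0.244 0.2438 [-0.24 -0.01  0.4 ]
0.241 0.2408 [-0.4  -0.33  0.25]
0.238 0.2378 [ 0.05  0.3  -0.2 ]
0.235 0.2348 [-0.19  0.06 -0.13]
0.232 0.2318 [-0.02  0.22 -0.23]
0.229 0.2288 [-0.03  0.02 -0.27]
0.226 0.2259 [0.14 0.01 0.16]
0.223 0.2228 [-0.13 -0.11 -0.05]
0.22 0.2198 [ 0.06 -0.32 -0.12]
0.217 0.2168 [-0.01 -0.15  0.59]
0.216 0.216 [-0.17 -0.57 -0.35]
0.215 0.215 [ 0.06 -0.38  0.08]
0.214 0.214 [-0.17 -0.55 -0.4 ]
0.213 0.213 [-0.07 -0.02 -0.12]
0.212 0.2128 [-1.69 -1.24  8.35]
48.9417
```

```bash
python3 - <<'E'
from h import *
x,y=.4911,.2310
manip.servo_line([x,y,.2125],rate=.05); manip.command_gripper(.05); manip.hold(.2); print((fz(8)).round(2))
manip.servo_line([x,y,.26],rate=.08); manip.servo_line([x,y-.03,.36],rate=.15); manip.hold(.3)
print(fz(5).round(2))
c,T=wcam(); s=manip.camera("scene")
o=np.zeros((480,760,3),np.uint8);o[:,:480]=c["image"][:,80:560,::-1];o[:240,480:]=cv2.resize(s["image"][260:400,320:480,::-1],(280,240));o[240:,480:]=cv2.resize(s["image"][165:305,180:340,::-1],(280,240))
cv2.imwrite("pics/w7.png",o); print(manip.get_time())
E
```

```text
[ 0.51 -0.15 -0.09]
[0.13 0.34 0.17]
51.9583
```

View pics/w7.png

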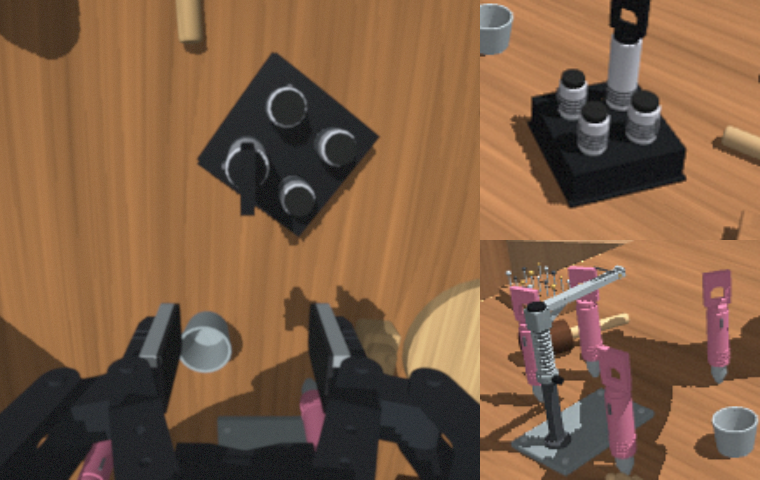

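The carver stands upright in the free socket, at (247,165), with the gripper clear of it. The arm of the stand is empty and everything else is undisturbed.

```bash
python3 -c "
from rig import manip
print(manip.sign_off(),manip.get_time())"
```

```text
the job is handed in; nothing more can be done
the job is handed in; nothing more can be done
```

The carver is off the hook and standing in the rack's free socket, seated and released, and the job was handed in at about 52 s; the sign-off did not say whether it passed.

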